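# Press-test brace blanks and rack the stiffest

### The job

Test the three brace blanks in the jig one after another, from the robot's left to its right: press each straight down on its pencil line with closed fingers at about 12 N, hold it there for a second and judge how far it bends; never press harder than 20 N or the wood will crack. Then ease the stiffest blank level out of its slot without forcing it, and set it down across both bearers of the dark rack, between the dowels, and leave the other two fully in the jig. Do not disturb the glue bottle, the plane or the sanding block.

Things in the scene. Friction and masses are not known exactly. Their poses are not given: they have to be found in the camera images.
- jig: Press-test jig, fixed: a plywood board 370 x 250 x 15 mm with a brown hardwood block (100 mm deep, 250 wide, top 94 mm above the bench) across its end nearest the robot. Three slots in the block hold a blank each, 75 mm apart at y = +75 (left), 0 (middle), -75 (right). Origin: on the board's underside, 205 mm from that end, midway across; x along the blanks to their free ends, +y to the robot's left, z up.
- slot (a point): Middle of the lower lip of the middle slot's mouth, at jig x = -105 mm, 65 mm above the bench. Each slot is 27 mm wide, 6.5 mm high and 90 mm deep, closed at the back. A blank comes out only by drawing it level along the jig's +x, away from the robot, by 95 mm or more: it slides easily while held level and unloaded, but wedges in the slot while it is pressed down or twisted.
- blank_1: A brace blank: pale wood strip 330 x 24 x 5 mm, 15 to 33 g. All three look alike but differ in stiffness; any may be in any slot. 90 mm of it sit in the slot with 1.5 mm of play, 240 mm stand out freely and hang a few mm low. Origin: middle of the underside at the slot's mouth, 90 mm from the hidden end; x to the free end, z up. It balances at x = 75 mm; grip it across its 24 mm width.
- blank_1_mark (a point): The pencil line across the top face of blank_1 at mid-span, 120 mm from the slot's mouth and from the free end. It moves with the bending. Pressed here, the blank yields 2 to 6 mm under 12 N (stiffness 1.9 to 7 N per mm), and its free end goes down with it.
- blank_1_tip (a point): Middle of the upper edge of blank_1's free end, 240 mm along x from the blank's origin. It moves with the bending, about 2.5 times as far as the pencil line.
- blank_2: A brace blank: pale wood strip 330 x 24 x 5 mm, 15 to 33 g. All three look alike but differ in stiffness; any may be in any slot. 90 mm of it sit in the slot with 1.5 mm of play, 240 mm stand out freely and hang a few mm low. Origin: middle of the underside at the slot's mouth, 90 mm from the hidden end; x to the free end, z up. It balances at x = 75 mm; grip it across its 24 mm width.
- blank_2_mark (a point): The pencil line across the top face of blank_2 at mid-span, 120 mm from the slot's mouth and from the free end. It moves with the bending. Pressed here, the blank yields 2 to 6 mm under 12 N (stiffness 1.9 to 7 N per mm), and its free end goes down with it.
- blank_2_tip (a point): Middle of the upper edge of blank_2's free end, 240 mm along x from the blank's origin. It moves with the bending, about 2.5 times as far as the pencil line.
- blank_3: A brace blank: pale wood strip 330 x 24 x 5 mm, 15 to 33 g. All three look alike but differ in stiffness; any may be in any slot. 90 mm of it sit in the slot with 1.5 mm of play, 240 mm stand out freely and hang a few mm low. Origin: middle of the underside at the slot's mouth, 90 mm from the hidden end; x to the free end, z up. It balances at x = 75 mm; grip it across its 24 mm width.
- blank_3_mark (a point): The pencil line across the top face of blank_3 at mid-span, 120 mm from the slot's mouth and from the free end. It moves with the bending. Pressed here, the blank yields 2 to 6 mm under 12 N (stiffness 1.9 to 7 N per mm), and its free end goes down with it.
- blank_3_tip (a point): Middle of the upper edge of blank_3's free end, 240 mm along x from the blank's origin. It moves with the bending, about 2.5 times as far as the pencil line.
- rack: Dark wooden stock rack, fixed: base board 260 x 150 x 12 mm, two bearers across it along y, 25 mm wide, centres at x = +105 and -105 mm, tops 45 mm above the bench; an upright dowel 12 mm thick, 25 mm tall, near each bearer end at y = +66 and -66 mm. Origin: centre of the base board's underside; z up.
- rack_top (a point): Point midway between the rack's two bearers, at the height of their tops (45 mm above the bench), over the rack's origin. A blank is laid along the rack's x, either way round, across both bearers between the dowels, its ends overhanging; between the bearers the fingers have 33 mm of room below it.
- glue: Glue bottle, white with orange cap, 56 mm across, 150 mm tall, standing beyond the rack. Origin: centre of its underside. Not to be disturbed.
- plane: Small block plane, 150 x 46 mm, 45 mm tall, standing beyond the jig's free end. Origin: centre of its sole. Not to be disturbed.
- sander: Cork sanding block, 100 x 62 x 32 mm, on the robot's side of the rack. Origin: centre of its underside. Not to be disturbed.

How it is judged:
By the outcome, as a careful person would: the job done as asked, in the order asked, and still so for the second after the job is handed in, with the robot touching nothing.
It also fails if it takes over 59 s, if anything falls off the work surface, if the arm or the gripper's body presses on something with over 40 N, if the wrist force passes 120 N, or if a joint passes its speed limit or range.

### The arm

A 6-joint arm with a two-finger parallel gripper is mounted at the origin on the work surface. World frame = base frame: x ahead of the robot, y to its left, z up, the work surface at z = 0. Lengths are in m, angles in rad, forces in N, time in s.
With the tool pointing down it reaches from about 0.35 to 0.775 m from the base axis. Payload 5.5 kg.
Tool frame: the origin (TCP) lies on the mounting face of the last link; the fingertips stand 173 mm ahead of it and the grasp point (between the pads) lies 155 mm ahead of it; z points along the fingers, y is the direction in which the jaws open and shut (so a half turn about z gives the same grasp; the last joint's range is limited). The gripper opens to 85 mm and grips with 20 to 120 N. Pads are 22 mm wide; open, the fingers measure 114 mm over their backs; the gripper's body (76 mm by 85 mm) begins 54 mm behind the grasp point. The pads swing forward as they close: fully open they stand 13 mm farther back than shut.
Start: joints at [-1.422, 0.313, 0.046, 1.304, 0, 1.431], TCP at [0.164, -0.551, 0.405] pointing down, gripper open.
Joint ranges: [-2.76, 2.76], [-0.86, 1.69], [-1.03, 1.26], [-2.2, 2.34], [-1.47, 1.5], [-3.14, 3.14]. Speed limits (rad/s): [2.57, 2.57, 3.14, 3.14, 3.14, 3.14].

### API

Orientations are given as a unit quaternion [w, x, y, z].
In Python, from workcell import * gives the robot as it stands. The module is installed in compiled form; this text tells all that it offers.
- The arm moves only by the shell command python3 -m crank 'ROWS' [FORCE]. ROWS is JSON, a list of rows, each a list of 7 numbers: the shift along the tool's x, y, z in mm, then the turn, a rotation vector about the tool's x, y, z in degrees, then the opening, from 0 (shut) to 1 (fully open). A call has exactly 8 rows; each row shifts and turns the commanded pose from where the row before left it, along the tool's axes as they then stand; what a row does not reach is not made up. A row lasts 1/8 s, in which the tool goes at most 62.5 mm and 10.7 degrees, less where a joint would pass 70% of its speed; a pose out of reach is approached as far as the arm can. A call with a gripper value outside its range is refused whole. The fingers move at their own pace and stop on an object; FORCE is the grip in N (left out, the last holds). Time passes only in rows, so rows that do not move let the fingers close, or fill a call up. It gives the time, the measured TCP pose, the force and the opening at its end, in the units of the state.
- get_state(): the state, without advancing time (a new reading comes with each control period).
- read_camera(name): name is "side" or "top" or "wrist"; returns the picture (420x560x3 uint8, blue, green, red); there is no depth.
- calibration(name): a dict with "fx", "fy", "cx", "cy" (pixels), "k1" (the pictures are not rectified: a ray, as slopes to the right and down, at radius r is drawn at 1 + k1 r^2 times it, then the intrinsics apply), "extrinsics" (4x4, takes a point from world to camera coordinates). Camera axes: x right, y down, z forward; pixel columns grow to the right and rows downward; lengths in m; the calibration is good to about 2 mm. A picture is of the moment at which its call begins: read the wrist's pose just before it. calibration takes no time and is no camera call; for the wrist camera it gives the pose at the moment of the call.
- hand_in(): hands the job in, once; it reports no verdict.
The state is a dict: "clock": time; "joint_pos": joint angles; "qvel": joint speeds; "tau": joint torques, N m; "tcp_pos": TCP position; "orientation": TCP orientation; "wrist_force": force on the tool from outside, world axes, zero at the start; "ft_torque": the same for the moment, N m; "finger_gap": finger opening in m.
Only numpy, scipy, OpenCV 4.12 (cv2) and the standard library are available. Lean on these libraries where they do the work, as an engineer would, in place of code of your own. Each camera call takes 0.05 s, during which the arm holds its last target.

## Working session

There is one attempt and no reset: what is moved stays moved. The work goes in short steps, Python scripts to look and compute and a shell command to move; the robot and the scene stay as the last step left them, time stands still between calls to the robot, and variables do not carry over. Pictures are saved under pics/ and viewed, and the job is handed in when it is done.

```bash
mkdir -p pics; ls; cat > h.py <<'E'
from workcell import *
import numpy as np, cv2
from scipy.spatial.transform import Rotation as R
def snap(n,f):
    im=read_camera(n); cv2.imwrite('pics/'+f+'.png',im); return im
def cal(n):
    c=calibration(n); K=np.array([[c['fx'],0,c['cx']],[0,c['fy'],c['cy']],[0,0,1.]]); return K,np.array([c['k1'],0,0,0,0.]),np.array(c['extrinsics'])
def ray(n,uv,c=None):
    K,d,E=c or cal(n); p=cv2.undistortPoints(np.array([[uv]],float),K,d)[0,0]
    o=-E[:3,:3].T@E[:3,3]; v=E[:3,:3].T@np.array([p[0],p[1],1]); return o,v
def at_z(n,uv,z,c=None):
    o,v=ray(n,uv,c); return o+v*(z-o[2])/v[2]
def proj(n,P,c=None):
    K,d,E=c or cal(n); P=np.atleast_2d(np.array(P,float)); 
    return cv2.projectPoints(P,cv2.Rodrigues(E[:3,:3])[0],E[:3,3],K,d)[0][:,0]
def crop(f,x0,y0,x1,y1,s,out):
    im=cv2.imread('pics/'+f+'.png')[y0:y1,x0:x1]; cv2.imwrite('pics/'+out+'.png',cv2.resize(im,None,fx=s,fy=s,interpolation=cv2.INTER_CUBIC))
E
python3 - <<'E'
from h import *
for n in ['side','top','wrist']: snap(n,n+'0')
s=get_state()
for k,v in s.items(): print(k,np.round(v,4))
for n in ['side','top']:
    K,d,E=cal(n); print(n,K[0,0],d[0],np.round(-E[:3,:3].T@E[:3,3],3),np.round(E[:3,:3],2).tolist())
E
```

```text
pics
clock 0.15
joint_pos [-1.4216  0.3139  0.0452  1.3036 -0.      1.4312]
qvel [ 0.0015 -0.0015  0.0045 -0.0001 -0.0012  0.0002]
tau [ 2.60000e-03 -4.81064e+01  2.98815e+01  1.39000e-02 -1.00000e-04
  0.00000e+00]
tcp_pos [ 0.1637 -0.551   0.404 ]
orientation [-7.000e-04  9.896e-01  1.439e-01 -0.000e+00]
wrist_force [ 0.4368 -0.1089  0.2521]
ft_torque [ 0.106  -0.0348  0.002 ]
finger_gap 0.0855
side 427.56816106171993 -0.1341064299956865 [0.353 0.591 0.706] [[-0.96, -0.28, 0.01], [-0.2, 0.65, -0.73], [0.2, -0.7, -0.68]]
top 522.0054953604202 0.06462309805751922 [ 0.372 -0.031  1.18 ] [[-0.03, -1.0, -0.0], [-0.99, 0.03, -0.17], [0.17, -0.0, -0.99]]
```

View pics/top0.png

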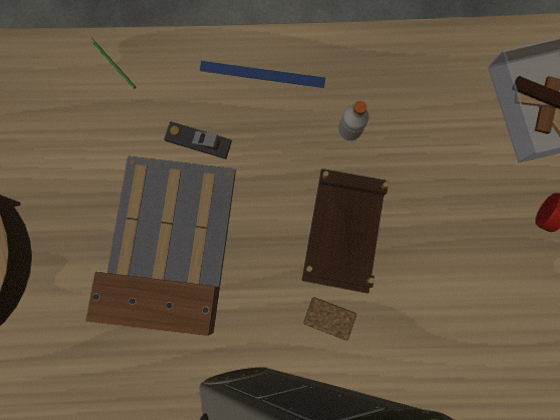

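View pics/side0.png

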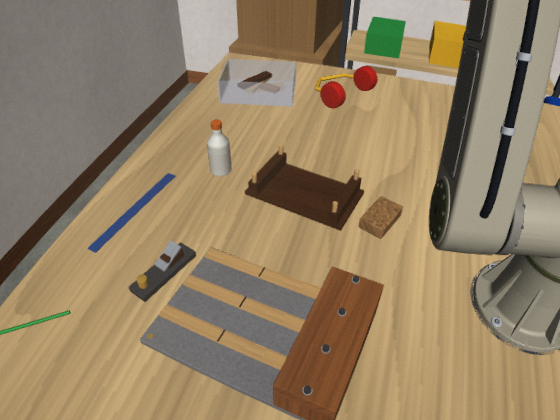

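View pics/wrist0.png

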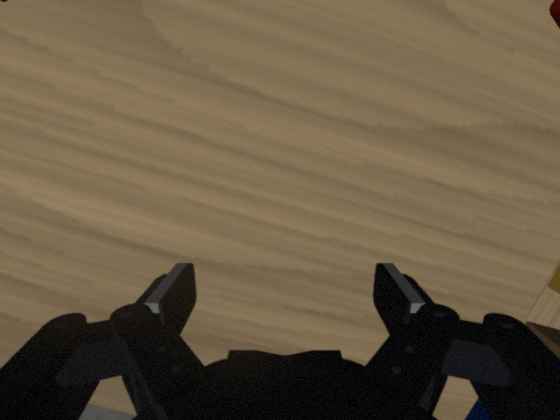

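The top view shows the jig at left (block around 90-215, 273-333; blanks with pencil lines near (133,219), (167,223), (199,227)). The rack is at (345,230), the bottle at (355,120), the plane at (198,140) and the sander at (330,318). I'll enlarge it.

```bash
python3 - <<'E'
from h import *
crop('top0',75,145,250,345,3,'t_jig'); crop('top0',290,155,400,345,3,'t_rack'); crop('side0',130,235,400,420,2.8,'s_jig')
E
```

```text
(no output)
```

View pics/t_jig.png

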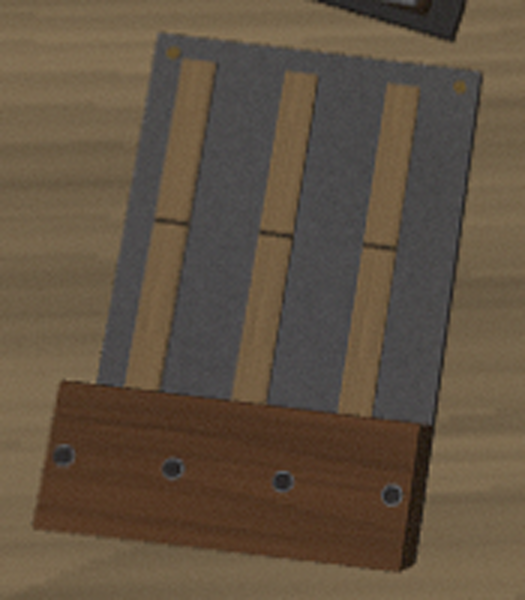

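View pics/t_rack.png

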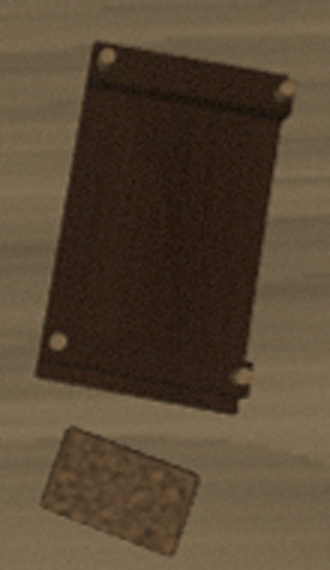

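View pics/s_jig.png

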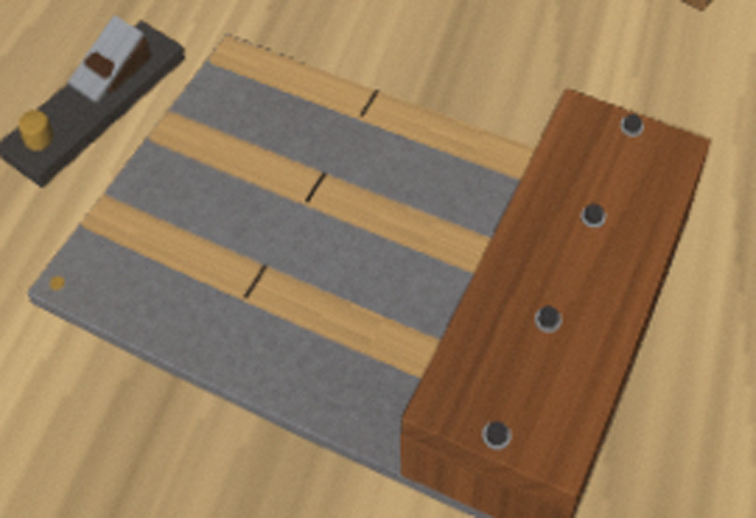

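```bash
python3 - <<'E'
from h import *
crop('side0',195,110,420,250,3.5,'s_rack')
from scipy.optimize import least_squares
C={n:cal(n) for n in('top','side')}
J=[('top',(-.105,.125,.094),(95.7,272)),('top',(-.205,.125,.094),(86.3,321)),('top',(-.205,-.125,.094),(208.7,335.3)),('top',(-.105,-.125,.094),(215,287.3)),('top',(.165,.125,.015),(128,156.3)),('top',(.165,-.125,.015),(235.3,168.7)),
('side',(-.105,-.125,.094),(332.5,266.8)),('side',(-.205,-.125,.094),(383.6,285)),('side',(-.105,.125,.094),(273.6,385)),('side',(.165,.125,.015),(141.4,339.6)),('side',(.165,-.125,.015),(209.3,247.5))]
def fit(obs,p0):
    def T(p,P): c,s=np.cos(p[2]),np.sin(p[2]); return [p[0]+c*P[0]-s*P[1],p[1]+s*P[0]+c*P[1],P[2]]
    f=lambda p:np.concatenate([proj(n,T(p,P),C[n])[0]-np.array(u) for n,P,u in obs])
    r=least_squares(f,p0,loss='soft_l1'); print(np.round(r.x,4),np.degrees(r.x[2]),np.round(r.fun,1).tolist()); return r.x
print('both');p=fit(J,[.5,.3,-.1]); print('top');fit(J[:6],p); print('side');fit(J[6:],p)
Rk=[('top',(.105,.066,.07),(325.7,173.3)),('top',(.105,-.066,.07),(386,184.7)),('top',(-.105,.066,.07),(309.3,269)),('top',(-.105,-.066,.07),(371,280.3))]
print('rack');q=fit(Rk,[.5,-.1,0])
for n in('top','side'):
  for y in(.075,0,-.075):
    c,s=np.cos(p[2]),np.sin(p[2]); X=lambda x,y,z:[p[0]+c*x-s*y,p[1]+s*x+c*y,z]
    print(n,y,np.round(proj(n,[X(.015,y,.069),X(.135,y,.069)],C[n]),1).tolist())
for uv in [(73,426),(42,506),(172,556),(200,477)]: print('sander',at_z('top',(290+uv[0]/3,155+uv[1]/3),.032,C['top']))
for uv in [(172,123),(165,140),(226,158),(231,139)]: print('plane',at_z('top',uv,.02,C['top']))
print('glue',at_z('top',(360,107),.15,C['top']))
E
```

```text
both
[ 0.5211  0.196  -0.1462] -8.377527692125804 [-1.2, 0.1, -1.0, 0.8, -0.2, 0.9, 0.4, -1.0, -0.9, -0.3, 0.1, 0.0, -0.2, -1.4, 1.3, -1.2, -0.3, -0.2, -2.7, 0.1, 1.3, -1.1]
top
[ 0.5213  0.1949 -0.1477] -8.46019977357476 [-0.7, -0.1, -0.6, 0.6, 0.2, 0.9, 0.9, -1.1, -0.3, -0.5, 0.7, -0.0]
side
[ 0.5207  0.1972 -0.146 ] -8.36494052242509 [-0.2, -0.9, 1.4, -0.6, -0.3, 0.5, -2.9, 0.7, 1.2, -0.6]
rack
[ 0.5193 -0.1944 -0.2125] -12.175344796328 [0.0, 0.2, 0.0, -0.3, -0.2, -0.2, 0.2, 0.3]
top 0.075 [[131.8, 219.3], [140.8, 165.3]]
top 0 [[166.6, 223.4], [175.0, 169.3]]
top -0.075 [[201.3, 227.5], [209.1, 173.3]]
side 0.075 [[221.3, 335.4], [162.4, 308.5]]
side 0 [[242.7, 301.5], [186.1, 277.9]]
side -0.075 [[261.8, 271.3], [207.4, 250.4]]
sander [ 0.37179793 -0.11922291  0.032     ]
sander [ 0.31630206 -0.09472025  0.032     ]
sander [ 0.27968186 -0.18540229  0.032     ]
sander [ 0.33377572 -0.20838842  0.032     ]
plane [0.77709844 0.19248312 0.02      ]
plane [0.73683292 0.20843553 0.02      ]
plane [0.69059866 0.06909788 0.02      ]
plane [0.73535083 0.05698308 0.02      ]
glue [ 0.75517097 -0.21960066  0.15      ]
```

View pics/s_rack.png

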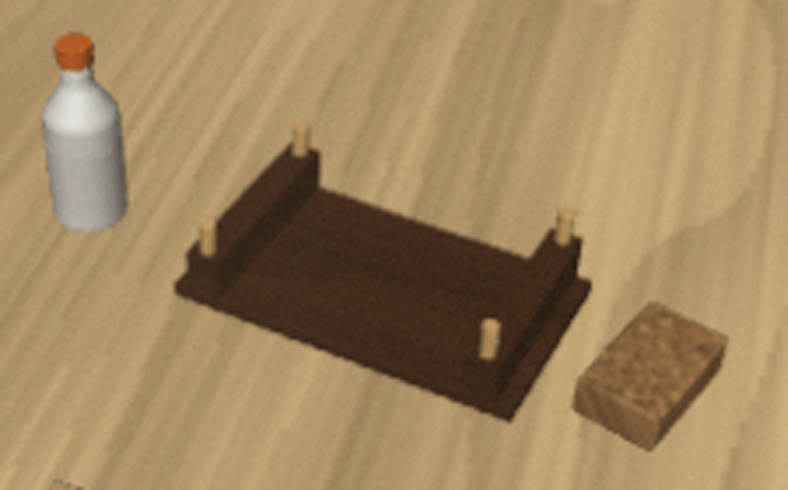

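The jig fits at (0.521, 0.1955), yaw -8.4°, and the rack at (0.519, -0.194), yaw -12.2°. Next I'll plan the move to the left blank's mark, using the flipped yaw (171.6°) to keep joint 6 in range.

```bash
cat >> h.py <<'E'
JP=np.array([.521,.1955]); JY=np.radians(-8.42); RP=np.array([.5193,-.1944]); RY=np.radians(-12.2)
def jw(x,y): c,s=np.cos(JY),np.sin(JY); return JP+np.array([c*x-s*y,s*x+c*y])
def rw(x,y): c,s=np.cos(RY),np.sin(RY); return RP+np.array([c*x-s*y,s*x+c*y])
def pose():
    s=get_state(); w,x,y,z=s['orientation']; return np.array(s['tcp_pos']),R.from_quat([x,y,z,w])
def plan(n,pos,yaw,start=None,frac=None):
    """rows in tool axes to reach TCP pos (m), tool-down with tool x at yaw deg"""
    p,r=start or pose(); pos=np.array(pos)
    rt=R.from_euler('z',yaw,degrees=True)*R.from_euler('x',180,degrees=True)
    dr=(r.inv()*rt).as_rotvec(degrees=True); q=p.copy(); rr=r
    for i in range(1,n+1):
        t=p+(pos-p)*i/n; d=np.round(rr.inv().apply(t-q)*1000,1); a=np.round(dr/n,2)
        print([float(v) for v in d]+[float(v) for v in a]); q=q+rr.apply(d)/1000; rr=rr*R.from_rotvec(a,degrees=True)
    print('end',np.round(q,4),rr.as_euler('xyz',degrees=True).round(2))
E
python3 - <<'E'
from h import *
m=jw(.015,.075); print(m)
plan(16,[*m,.32],171.6)
E
```

```text
[0.54682044 0.26749517]
[37.5, -42.2, 5.3, -0.0, -0.01, -9.69]
[44.1, -35.3, 5.3, -0.0, -0.01, -9.69]
[49.4, -27.4, 5.3, -0.0, -0.01, -9.69]
[53.3, -18.6, 5.3, -0.0, -0.01, -9.69]
[55.7, -9.5, 5.3, -0.0, -0.01, -9.69]
[56.5, 0.1, 5.3, -0.0, -0.01, -9.69]
[55.7, 9.6, 5.2, -0.0, -0.01, -9.69]
[53.2, 18.8, 5.3, -0.0, -0.01, -9.69]
[49.3, 27.6, 5.2, -0.0, -0.01, -9.69]
[44.0, 35.4, 5.3, -0.0, -0.01, -9.69]
[37.4, 42.3, 5.2, -0.0, -0.01, -9.69]
[29.8, 48.0, 5.2, -0.0, -0.01, -9.69]
[21.2, 52.4, 5.2, -0.0, -0.01, -9.69]
[12.1, 55.2, 5.3, -0.0, -0.01, -9.69]
[2.7, 56.4, 5.2, -0.0, -0.01, -9.69]
[-6.8, 56.1, 5.2, -0.0, -0.01, -9.69]
end [0.5468 0.2675 0.32  ] [-179.97   -0.    171.59]
```

```bash
python3 -m crank '[[37.5,-42,5,0,0,-9.7,0],[44,-35.5,5,0,0,-9.7,0],[49.5,-27.5,5,0,0,-9.7,0],[53.5,-18.5,5,0,0,-9.7,0],[55.5,-9.5,5,0,0,-9.7,0],[56.5,0,5,0,0,-9.7,0],[55.5,9.5,5,0,0,-9.7,0],[53,19,5,0,0,-9.7,0]]' 60
python3 - <<'E'
from h import *
m=jw(.015,.075)
plan(8,[*m,.32],171.6); print(get_state()['joint_pos'])
E
```

```text
clock: 1.15
tcp_pos: [0.3553, -0.1405, 0.3646]
orientation: [0.0, 0.679, 0.734, 0.0]
wrist_force: [0.4, 0.2, 0.5]
finger_gap: 0.0
[49.0, 27.8, 5.6, 0.0, 0.01, -9.65]
[43.6, 35.6, 5.5, 0.0, 0.01, -9.65]
[37.1, 42.5, 5.6, 0.0, 0.01, -9.65]
[29.4, 48.0, 5.6, 0.0, 0.01, -9.65]
[20.9, 52.3, 5.6, 0.0, 0.01, -9.65]
[11.9, 55.1, 5.6, 0.0, 0.01, -9.65]
[2.5, 56.3, 5.6, 0.0, 0.01, -9.65]
[-7.0, 55.9, 5.6, 0.0, 0.01, -9.65]
end [0.5468 0.2675 0.32  ] [ 1.7997e+02 -2.0000e-02  1.7164e+02]
[-5.87517128e-01 -4.29454844e-02 -4.70742079e-01  1.14222453e+00
 -3.32986699e-05  9.05818771e-01]
```

Tracking matches the plan.

```bash
python3 -m crank '[[49,28,5.5,0,0,-9.65,0],[43.5,35.5,5.5,0,0,-9.65,0],[37,42.5,5.5,0,0,-9.65,0],[29.5,48,5.5,0,0,-9.65,0],[21,52.5,5.5,0,0,-9.65,0],[12,55,5.5,0,0,-9.65,0],[2.5,56.5,6,0,0,-9.65,0],[-7,56,6,0,0,-9.65,0]]'
python3 - <<'E'
from h import *
for n in ['wrist','top','side']: snap(n,n+'1')
p,r=pose(); print(p,r.as_euler('xyz',degrees=True))
print('mark',proj('wrist',[[*jw(.015,.075),.069],[*jw(-.105,.075),.069],[*jw(.135,.075),.069],[*jw(.015,0),.069]]).round(1).tolist())
print('tip',proj('wrist',[p[0],p[1],p[2]-.173]))
E
```

```text
clock: 2.15
tcp_pos: [0.5492, 0.267, 0.3191]
orientation: [-0.0, 0.073, 0.997, -0.0]
wrist_force: [1.5, -0.1, 0.5]
finger_gap: 0.0
[0.54895353 0.26737632 0.31790048] [-1.79945558e+02 -9.94982074e-02  1.71525036e+02]
mark [[284.2, 222.3], [284.0, 46.9], [284.4, 354.6], [185.1, 222.4]]
tip [[284.62572386 269.07052085]]
```

View pics/wrist1.png

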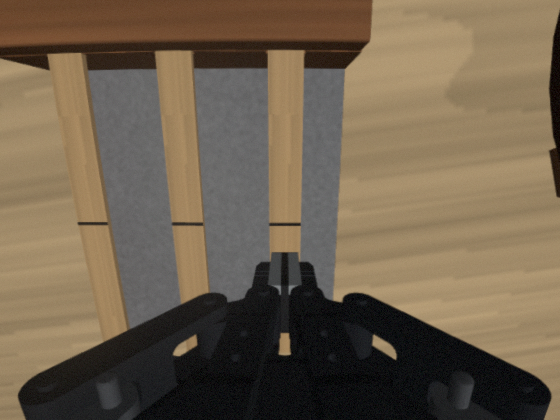

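View pics/side1.png

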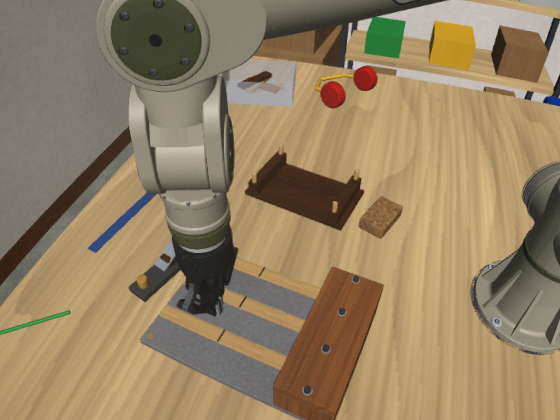

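The wrist view shows the marks at about (285,224.5), (188,223.5) and (93,223), within 2 px of prediction. I'll refine the mark positions from this view and the top view.

```bash
python3 - <<'E'
from h import *
c=cal('wrist'); ct=cal('top')
for uv,t,y in zip([(285,224.5),(188,223.5),(93,223)],[(75+171/3,145+220/3),(75+276/3,145+234/3),(75+378/3,145+245/3)],[.075,0,-.075]):
    print('wrist',at_z('wrist',uv,.067,c)[:2].round(4),'top',at_z('top',t,.067,ct)[:2].round(4),'model',jw(.015,y).round(4))
p,r=pose(); print(p)
plan(8,[*jw(.015,.075),.173+.073],171.6)
E
```

```text
wrist [0.5492 0.2677] top [0.5493 0.2682] model [0.5468 0.2675]
wrist [0.5375 0.1945] top [0.537  0.1934] model [0.5358 0.1933]
wrist [0.5262 0.1208] top [0.5271 0.1206] model [0.5249 0.1191]
[0.54895353 0.26737632 0.31790048]
[0.3, -0.0, 9.0, -0.01, -0.01, -0.01]
[0.2, -0.0, 9.0, -0.01, -0.01, -0.01]
[0.3, -0.1, 9.0, -0.01, -0.01, -0.01]
[0.2, 0.0, 9.0, -0.01, -0.01, -0.01]
[0.3, 0.0, 8.9, -0.01, -0.01, -0.01]
[0.2, -0.0, 9.0, -0.01, -0.01, -0.01]
[0.3, -0.0, 9.0, -0.01, -0.01, -0.01]
[0.2, -0.1, 9.0, -0.01, -0.01, -0.01]
end [0.5469 0.2675 0.246 ] [ 1.7997e+02 -2.0000e-02  1.7161e+02]
```

```bash
python3 -m crank '[[0,0,14,0,0,0,0],[0,0,14,0,0,0,0],[0,0,14,0,0,0,0],[0,0,12,0,0,0,0],[0,0,10,0,0,0,0],[0,0,6,0,0,0,0],[0,0,2,0,0,0,0],[0,0,0,0,0,0,0]]'
python3 - <<'E'
from h import *
snap('wrist','wrist2'); s=get_state(); print(np.round(s['tcp_pos'],5),s['wrist_force'])
crop('wrist2',160,120,420,320,3,'w2')
E
```

```text
clock: 3.3
tcp_pos: [0.5488, 0.2653, 0.2478]
orientation: [0.0, 0.075, 0.997, 0.0]
wrist_force: [-0.7, 0.3, -0.5]
finger_gap: -0.0002
[0.54887 0.26527 0.24798] [-0.76701288 -0.65626312  0.86362964]
```

View pics/w2.png

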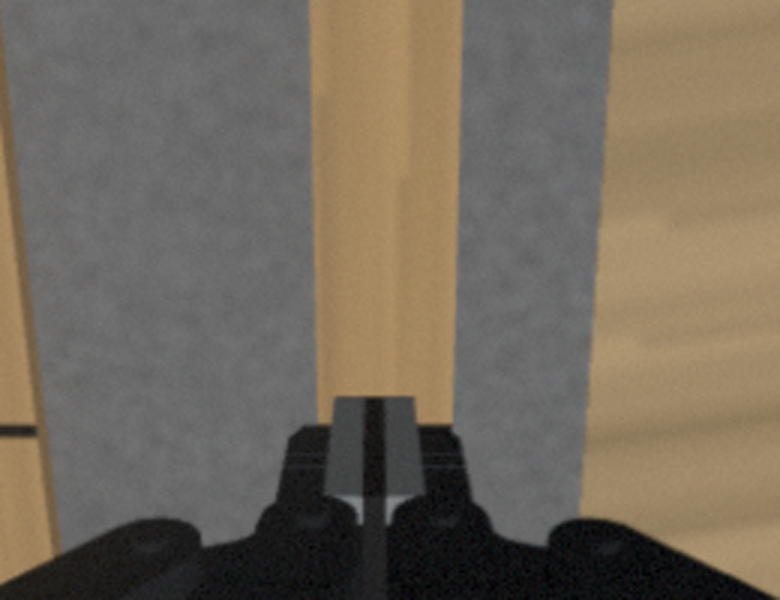

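Fingers sit about 2 mm right of the blank's centre line. I'll correct that and come down.

```bash
python3 -m crank '[[0,1.2,1,0,0,0,0],[0,1,1,0,0,0,0],[0,0,1,0,0,0,0],[0,0,1,0,0,0,0],[0,0,0,0,0,0,0],[0,0,0,0,0,0,0],[0,0,0,0,0,0,0],[0,0,0,0,0,0,0]]'
python3 - <<'E'
from h import *
s=get_state(); print(np.round(s['tcp_pos'],5),s['wrist_force'])
p=np.array(s['tcp_pos'])
print('mark3d',proj('wrist',[[.5493,.268,.067],[p[0],p[1],p[2]-.173],[.537,.194,.067]]))
snap('wrist','wrist3'); crop('wrist3',160,120,420,320,3,'w3')
E
```

```text
clock: 4.35
tcp_pos: [0.5491, 0.2673, 0.2437]
orientation: [0.0, 0.075, 0.997, -0.0]
wrist_force: [0.6, -0.4, -0.1]
finger_gap: -0.0001
[0.54906 0.26733 0.2437 ] [ 0.63603929 -0.41332867 -0.06561959]
mark3d [[285.62024628 265.66287468]
 [284.29138638 268.52068815]
 [143.63055903 263.4971585 ]]
```

View pics/w3.png

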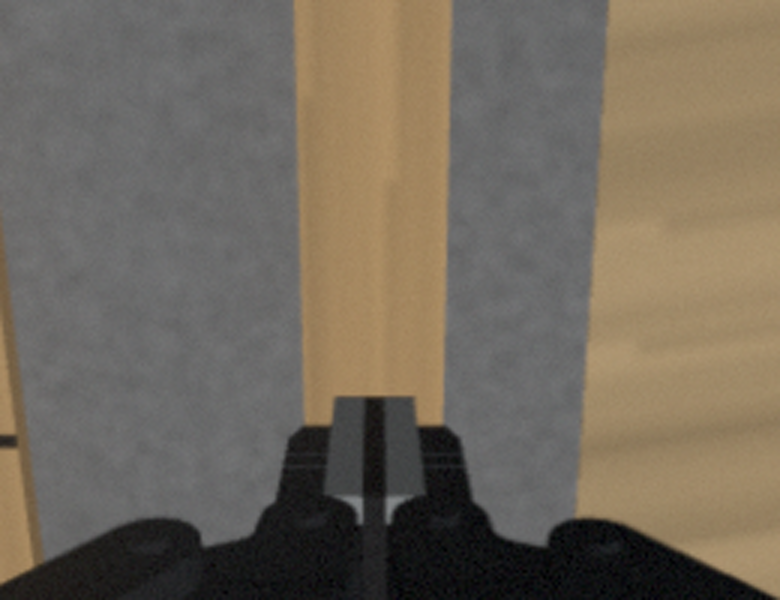

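Centred. Now the contact steps.

```bash
python3 -m crank '[[0,0,1,0,0,0,0],[0,0,1,0,0,0,0],[0,0,0.5,0,0,0,0],[0,0,0,0,0,0,0],[0,0,0,0,0,0,0],[0,0,0,0,0,0,0],[0,0,0,0,0,0,0],[0,0,0,0,0,0,0]]'
python3 -c "
from h import *;s=get_state();print(np.round(s['tcp_pos'],5),s['wrist_force'])"
```

```text
clock: 5.4
tcp_pos: [0.549, 0.2673, 0.2412]
orientation: [-0.0, 0.075, 0.997, -0.0]
wrist_force: [0.1, -0.0, 1.1]
finger_gap: 0.0003
[0.54903 0.26732 0.24116] [ 0.14444031 -0.02601993  1.14057799]
```

```bash
python3 -m crank '[[0,0,1,0,0,0,0],[0,0,1,0,0,0,0],[0,0,0,0,0,0,0],[0,0,0,0,0,0,0],[0,0,0,0,0,0,0],[0,0,0,0,0,0,0],[0,0,0,0,0,0,0],[0,0,0,0,0,0,0]]'
python3 -c "
from h import *;s=get_state();print(np.round(s['tcp_pos'],5),s['wrist_force'])"
```

```text
clock: 6.4
tcp_pos: [0.549, 0.2674, 0.2397]
orientation: [0.0, 0.075, 0.997, 0.0]
wrist_force: [-2.3, -0.3, 4.5]
finger_gap: -0.0
[0.54904 0.26736 0.2397 ] [-2.27264935 -0.33765745  4.5095746 ]
```

```bash
python3 -m crank '[[0,0,0.5,0,0,0,0],[0,0,0.5,0,0,0,0],[0,0,0,0,0,0,0],[0,0,0,0,0,0,0],[0,0,0,0,0,0,0],[0,0,0,0,0,0,0],[0,0,0,0,0,0,0],[0,0,0,0,0,0,0]]'
python3 -c "
from h import *;s=get_state();print(np.round(s['tcp_pos'],5),s['wrist_force'])"
```

```text
clock: 7.4
tcp_pos: [0.549, 0.2674, 0.2391]
orientation: [0.0, 0.075, 0.997, 0.0]
wrist_force: [-2.1, -0.0, 8.3]
finger_gap: -0.0003
[0.54903 0.26739 0.23905] [-2.13017419 -0.0106434   8.34659294]
```

```bash
python3 -m crank '[[0,0,0.5,0,0,0,0],[0,0,0.5,0,0,0,0],[0,0,0,0,0,0,0],[0,0,0,0,0,0,0],[0,0,0,0,0,0,0],[0,0,0,0,0,0,0],[0,0,0,0,0,0,0],[0,0,0,0,0,0,0]]'
python3 -c "
from h import *;s=get_state();print(np.round(s['tcp_pos'],5),s['wrist_force'])"
```

```text
clock: 8.4
tcp_pos: [0.549, 0.2674, 0.2384]
orientation: [0.0, 0.075, 0.997, 0.0]
wrist_force: [-3.1, -1.0, 9.0]
finger_gap: 0.0003
[0.54898 0.26742 0.2384 ] [-3.09664379 -0.97427761  8.96848987]
```

```bash
python3 -m crank '[[0,0,0,0,0,0,0],[0,0,0,0,0,0,0],[0,0,0,0,0,0,0],[0,0,0,0,0,0,0],[0,0,0,0,0,0,0],[0,0,0,0,0,0,0],[0,0,0,0,0,0,0],[0,0,0,0,0,0,0]]'
python3 -c "
from h import *;s=get_state();print(np.round(s['tcp_pos'],5),s['wrist_force']);snap('side','side_p1')"
```

```text
clock: 9.4
tcp_pos: [0.549, 0.2674, 0.2384]
orientation: [0.0, 0.075, 0.997, 0.0]
wrist_force: [-3.0, -0.8, 9.4]
finger_gap: -0.0002
[0.549   0.26742 0.23839] [-2.97176379 -0.7799379   9.3533587 ]
```

```bash
python3 -m crank '[[0,0,0.5,0,0,0,0],[0,0,0.5,0,0,0,0],[0,0,0,0,0,0,0],[0,0,0,0,0,0,0],[0,0,0,0,0,0,0],[0,0,0,0,0,0,0],[0,0,0,0,0,0,0],[0,0,0,0,0,0,0]]'
python3 -c "
from h import *;s=get_state();print(np.round(s['tcp_pos'],5),s['wrist_force'])"
```

```text
clock: 10.45
tcp_pos: [0.5489, 0.2674, 0.2377]
orientation: [0.001, 0.075, 0.997, 0.0]
wrist_force: [-4.7, -0.3, 11.8]
finger_gap: -0.0
[0.54895 0.26741 0.23774] [-4.6675452  -0.31300938 11.75983543]
```

```bash
python3 -m crank '[[0,0,0,0,0,0,0],[0,0,0,0,0,0,0],[0,0,0,0,0,0,0],[0,0,0,0,0,0,0],[0,0,0,0,0,0,0],[0,0,0,0,0,0,0],[0,0,0,0,0,0,0],[0,0,0,0,0,0,0]]'
python3 -c "
from h import *;s=get_state();print(np.round(s['tcp_pos'],5),s['wrist_force']);snap('side','side_p1b');s=get_state();print(np.round(s['tcp_pos'],5),s['wrist_force'])"
```

```text
clock: 11.45
tcp_pos: [0.549, 0.2674, 0.2377]
orientation: [0.001, 0.075, 0.997, 0.0]
wrist_force: [-4.8, -1.1, 11.3]
finger_gap: 0.0001
[0.54896 0.26742 0.23774] [-4.84375483 -1.10776006 11.25927188]
[0.54895 0.26742 0.23776] [-3.11890416 -1.20839162 10.6818793 ]
```

Left blank: about 11.3 N held for over 1 s, slope about 3.5 N/mm. On to the middle one.

```bash
python3 -m crank '[[0,0,-8,0,0,0,0],[0,0,-10,0,0,0,0],[0,-20,0,0,0,0,0],[0,-25,0,0,0,0,0],[0,-20,0,0,0,0,0],[0,-9,0,0,0,0,0],[0,-1,7,0,0,0,0],[0,0,4,0,0,0,0]]'
python3 - <<'E'
from h import *
snap('wrist','wrist4'); s=get_state(); print(np.round(s['tcp_pos'],5),s['wrist_force'])
crop('wrist4',160,120,420,320,3,'w4')
E
```

```text
clock: 12.5
tcp_pos: [0.5377, 0.1933, 0.2425]
orientation: [-0.0, 0.075, 0.997, 0.0]
wrist_force: [-0.1, -0.7, 0.2]
finger_gap: -0.0001
[0.53751 0.19349 0.24198] [-0.81282104 -0.54858232 -0.9036597 ]
```

View pics/w4.png

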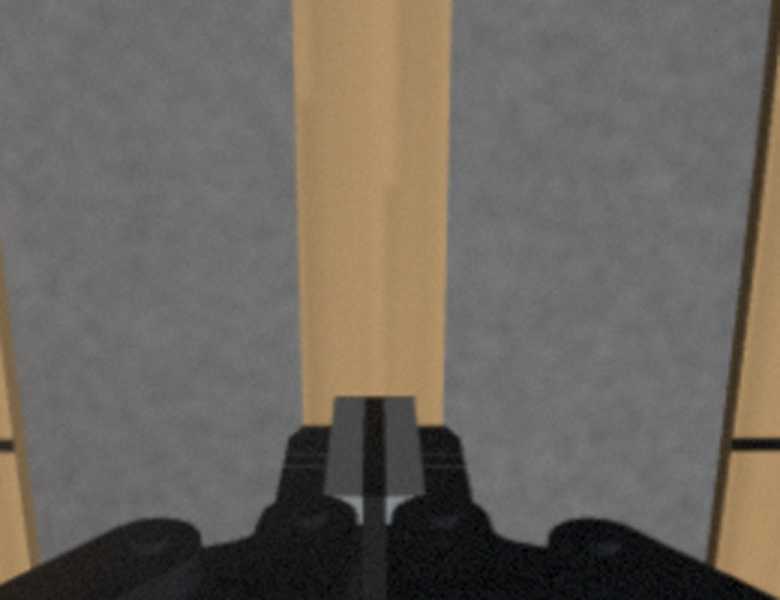

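The fingers are centred on the middle blank, and the neighbouring marks are level at crop row 443.

```bash
python3 -m crank '[[0,0,1,0,0,0,0],[0,0,1,0,0,0,0],[0,0,0,0,0,0,0],[0,0,0,0,0,0,0],[0,0,0,0,0,0,0],[0,0,0,0,0,0,0],[0,0,0,0,0,0,0],[0,0,0,0,0,0,0]]'
python3 -c "
from h import *;s=get_state();print(np.round(s['tcp_pos'],5),s['wrist_force'])"
```

```text
clock: 13.55
tcp_pos: [0.5378, 0.1932, 0.2412]
orientation: [0.0, 0.075, 0.997, 0.0]
wrist_force: [-0.5, 1.0, 0.3]
finger_gap: -0.0004
[0.53783 0.19317 0.24122] [-0.5200342   1.00484394  0.25097388]
```

```bash
python3 -m crank '[[0,0,1,0,0,0,0],[0,0,1,0,0,0,0],[0,0,0,0,0,0,0],[0,0,0,0,0,0,0],[0,0,0,0,0,0,0],[0,0,0,0,0,0,0],[0,0,0,0,0,0,0],[0,0,0,0,0,0,0]]'
python3 -c "
from h import *;s=get_state();print(np.round(s['tcp_pos'],5),s['wrist_force'])"
```

```text
clock: 14.55
tcp_pos: [0.5378, 0.1932, 0.24]
orientation: [0.0, 0.075, 0.997, 0.0]
wrist_force: [-1.6, 0.8, 7.0]
finger_gap: -0.0
[0.53783 0.19325 0.24   ] [-1.59378977  0.7595535   7.04063068]
```

```bash
python3 -m crank '[[0,0,0.5,0,0,0,0],[0,0,0.5,0,0,0,0],[0,0,0,0,0,0,0],[0,0,0,0,0,0,0],[0,0,0,0,0,0,0],[0,0,0,0,0,0,0],[0,0,0,0,0,0,0],[0,0,0,0,0,0,0]]'
python3 -c "
from h import *;s=get_state();print(np.round(s['tcp_pos'],5),s['wrist_force'])"
```

```text
clock: 15.55
tcp_pos: [0.5378, 0.1932, 0.2395]
orientation: [0.001, 0.075, 0.997, 0.0]
wrist_force: [-1.8, 0.9, 9.8]
finger_gap: -0.0002
[0.5378  0.19324 0.23948] [-1.78386852  0.88216244  9.79253169]
```

```bash
python3 -m crank '[[0,0,0.6,0,0,0,0],[0,0,0,0,0,0,0],[0,0,0,0,0,0,0],[0,0,0,0,0,0,0],[0,0,0,0,0,0,0],[0,0,0,0,0,0,0],[0,0,0,0,0,0,0],[0,0,0,0,0,0,0]]'
python3 -c "
from h import *;s=get_state();print(np.round(s['tcp_pos'],5),s['wrist_force'])"
```

```text
clock: 16.55
tcp_pos: [0.5378, 0.1933, 0.2391]
orientation: [0.001, 0.075, 0.997, 0.0]
wrist_force: [-2.5, -0.4, 12.1]
finger_gap: -0.0003
[0.53778 0.19328 0.23915] [-2.49484193 -0.44121976 12.1418807 ]
```

```bash
python3 -m crank '[[0,0,0,0,0,0,0],[0,0,0,0,0,0,0],[0,0,0,0,0,0,0],[0,0,0,0,0,0,0],[0,0,0,0,0,0,0],[0,0,0,0,0,0,0],[0,0,0,0,0,0,0],[0,0,0,0,0,0,0]]'
python3 -c "
from h import *;s=get_state();print(np.round(s['tcp_pos'],5),s['wrist_force'])"
```

```text
clock: 17.55
tcp_pos: [0.5378, 0.1933, 0.2391]
orientation: [0.001, 0.075, 0.997, 0.0]
wrist_force: [-3.5, 0.3, 13.1]
finger_gap: 0.0002
[0.53778 0.19328 0.23914] [-3.47610584  0.31461724 13.14853277]
```

Middle: about 12.6 N held, slope about 6.4 N/mm. Now the right one.

```bash
python3 -m crank '[[0,0,-8,0,0,0,0],[0,0,-10,0,0,0,0],[0,-20,0,0,0,0,0],[0,-25,0,0,0,0,0],[0,-20,0,0,0,0,0],[0,-9,0,0,0,0,0],[0,-1,8,0,0,0,0],[0,0,4.5,0,0,0,0]]'
python3 - <<'E'
from h import *
snap('wrist','wrist5'); s=get_state(); print(np.round(s['tcp_pos'],5),s['wrist_force'])
crop('wrist5',160,120,420,320,3,'w5')
E
```

```text
clock: 18.55
tcp_pos: [0.5263, 0.1192, 0.2423]
orientation: [-0.0, 0.075, 0.997, 0.0]
wrist_force: [-0.1, -0.2, -0.5]
finger_gap: 0.0
[0.52612 0.11934 0.24175] [-0.99622116 -0.19310179 -0.20864401]
```

View pics/w5.png

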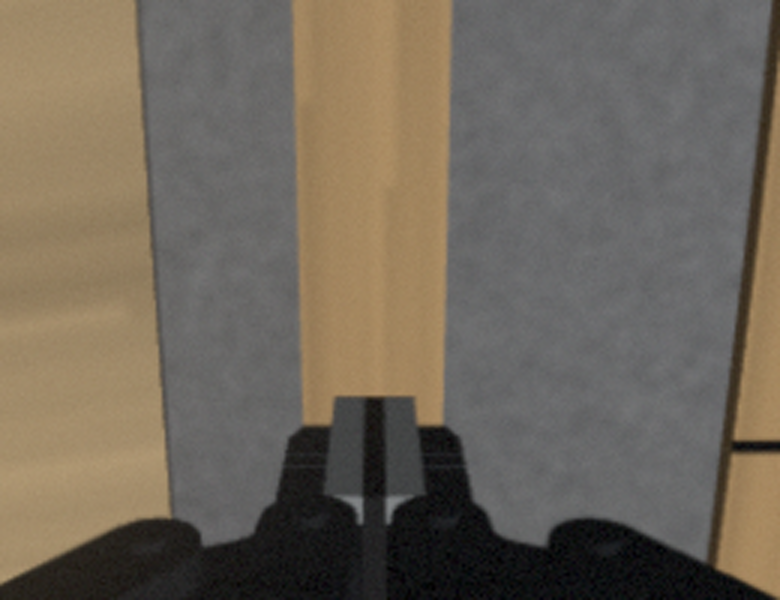

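Centred again.

```bash
python3 -m crank '[[0,0,1,0,0,0,0],[0,0,1,0,0,0,0],[0,0,1,0,0,0,0],[0,0,0,0,0,0,0],[0,0,0,0,0,0,0],[0,0,0,0,0,0,0],[0,0,0,0,0,0,0],[0,0,0,0,0,0,0]]'
python3 -c "
from h import *;s=get_state();print(np.round(s['tcp_pos'],5),s['wrist_force'])"
```

```text
clock: 19.6
tcp_pos: [0.5265, 0.1191, 0.2401]
orientation: [0.0, 0.075, 0.997, 0.0]
wrist_force: [-0.7, 1.3, 1.5]
finger_gap: 0.0001
[0.5265  0.11906 0.24013] [-0.70437508  1.2752053   1.5127599 ]
```

```bash
python3 -m crank '[[0,0,0.7,0,0,0,0],[0,0,0.8,0,0,0,0],[0,0,0,0,0,0,0],[0,0,0,0,0,0,0],[0,0,0,0,0,0,0],[0,0,0,0,0,0,0],[0,0,0,0,0,0,0],[0,0,0,0,0,0,0]]'
python3 -c "
from h import *;s=get_state();print(np.round(s['tcp_pos'],5),s['wrist_force'])"
```

```text
clock: 20.6
tcp_pos: [0.5265, 0.1191, 0.2388]
orientation: [0.0, 0.075, 0.997, 0.0]
wrist_force: [-1.3, 0.7, 5.5]
finger_gap: 0.0003
[0.5265  0.11906 0.23878] [-1.2818347   0.67413351  5.52344609]
```

```bash
python3 -m crank '[[0,0,0.6,0,0,0,0],[0,0,0.6,0,0,0,0],[0,0,0.6,0,0,0,0],[0,0,0,0,0,0,0],[0,0,0,0,0,0,0],[0,0,0,0,0,0,0],[0,0,0,0,0,0,0],[0,0,0,0,0,0,0]]'
python3 -c "
from h import *;s=get_state();print(np.round(s['tcp_pos'],5),s['wrist_force'])"
```

```text
clock: 21.6
tcp_pos: [0.5265, 0.1191, 0.2374]
orientation: [0.0, 0.075, 0.997, 0.0]
wrist_force: [-2.1, 1.2, 7.8]
finger_gap: -0.0002
[0.52649 0.11909 0.23741] [-2.06952764  1.22009362  7.78248186]
```

```bash
python3 -m crank '[[0,0,0.6,0,0,0,0],[0,0,0.6,0,0,0,0],[0,0,0.6,0,0,0,0],[0,0,0.6,0,0,0,0],[0,0,0,0,0,0,0],[0,0,0,0,0,0,0],[0,0,0,0,0,0,0],[0,0,0,0,0,0,0]]'
python3 -c "
from h import *;s=get_state();print(np.round(s['tcp_pos'],5),s['wrist_force'])"
```

```text
clock: 22.6
tcp_pos: [0.5264, 0.1191, 0.2355]
orientation: [0.0, 0.075, 0.997, 0.0]
wrist_force: [-4.4, 1.6, 12.6]
finger_gap: 0.0001
[0.5264  0.11915 0.23549] [-4.43902338  1.64949753 12.63076483]
```

```bash
python3 -m crank '[[0,0,0,0,0,0,0],[0,0,0,0,0,0,0],[0,0,0,0,0,0,0],[0,0,0,0,0,0,0],[0,0,0,0,0,0,0],[0,0,0,0,0,0,0],[0,0,0,0,0,0,0],[0,0,0,0,0,0,0]]'
python3 -c "
from h import *;s=get_state();print(np.round(s['tcp_pos'],5),s['wrist_force'])"
```

```text
clock: 23.6
tcp_pos: [0.5264, 0.1191, 0.2355]
orientation: [0.0, 0.075, 0.997, 0.0]
wrist_force: [-4.5, 1.8, 11.2]
finger_gap: 0.0003
[0.52643 0.11912 0.23552] [-4.54724425  1.76566241 11.22626459]
```

The slopes are about 3.5 (left), 6.4 (middle) and 2.3 N/mm (right), so the middle blank is clearly the stiffest. I'll move above its balance point with the gripper part open.

```bash
python3 -m crank '[[0,0,-10,0,0,0,0],[0,0,-15,0,0,0,0],[8,15,0,0,0,0,0.3],[14,22,0,0,0,0,0.6],[13,22,0,0,0,0,0.6],[7,12,0,0,0,0,0.6],[2.5,4,0,0,0,0,0.6],[0,0,0,0,0,0,0.6]]' 30
python3 - <<'E'
from h import *
snap('wrist','wrist6'); s=get_state(); print(np.round(s['tcp_pos'],5),s['wrist_force'],s['finger_gap'])
E
```

```text
clock: 24.6
tcp_pos: [0.4937, 0.2, 0.2592]
orientation: [0.0, 0.075, 0.997, -0.0]
wrist_force: [-0.4, -0.6, 0.2]
finger_gap: 0.0514
[0.49394 0.19969 0.2593 ] [ 0.29005607  0.38072968 -0.24397045] 0.05119855635644826
```

View pics/wrist6.png

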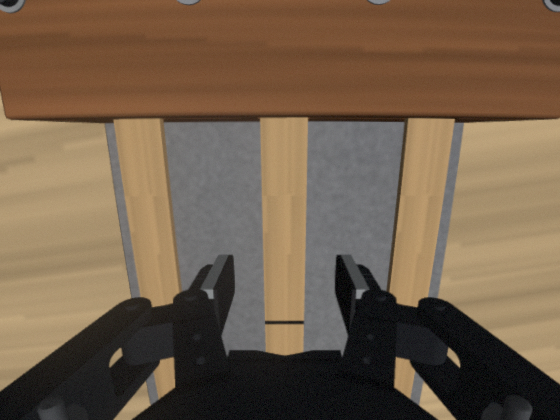

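The blank is centred between the pads (284.5 px). Descend, then close.

```bash
python3 -m crank '[[0,0,10,0,0,0,0.6],[0,0,12,0,0,0,0.6],[0,0,10,0,0,0,0.6],[0,0,6,0,0,0,0.6],[0,0,2,0,0,0,0.6],[0,0,0.5,0,0,0,0.6],[0,0,0,0,0,0,0.6],[0,0,0,0,0,0,0.6]]'
python3 -c "
from h import *;s=get_state();print(np.round(s['tcp_pos'],5),s['wrist_force'],s['finger_gap'])"
```

```text
clock: 25.65
tcp_pos: [0.4939, 0.1999, 0.2192]
orientation: [0.0, 0.075, 0.997, 0.0]
wrist_force: [0.6, 0.1, 0.3]
finger_gap: 0.051
[0.49391 0.19994 0.21919] [0.56266734 0.13225643 0.26130866] 0.051042270254495696
```

```bash
python3 -m crank '[[0,0,0,0,0,0,0.45],[0,0,0,0,0,0,0.35],[0,0,0,0,0,0,0.3],[0,0,0,0,0,0,0.2],[0,0,0,0,0,0,0.2],[0,0,0,0,0,0,0.1],[0,0,0,0,0,0,0.1],[0,0,0,0,0,0,0.1]]' 30
python3 - <<'E'
from h import *
snap('wrist','wrist7');snap('side','side7'); s=get_state(); print(np.round(s['tcp_pos'],5),s['wrist_force'],s['ft_torque'],s['finger_gap'])
crop('side7',130,235,400,420,2.8,'s7')
E
```

```text
clock: 26.65
tcp_pos: [0.4938, 0.1999, 0.2189]
orientation: [0.0, 0.075, 0.997, -0.0]
wrist_force: [-0.7, -0.2, 1.2]
finger_gap: 0.0234
[0.49377 0.19987 0.21888] [-0.49559005  0.15619317  0.57475554] [-0.03340252  0.08461571  0.02580114] 0.023214978610919625
```

View pics/wrist7.png

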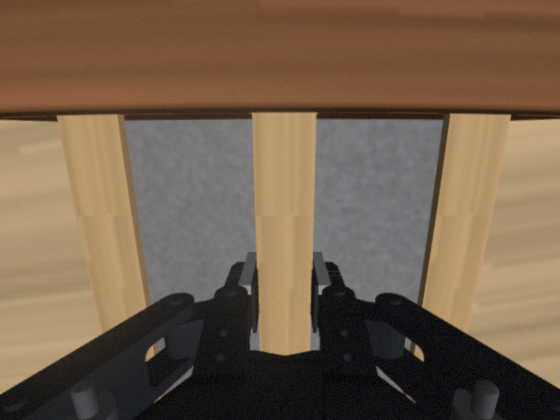

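View pics/s7.png

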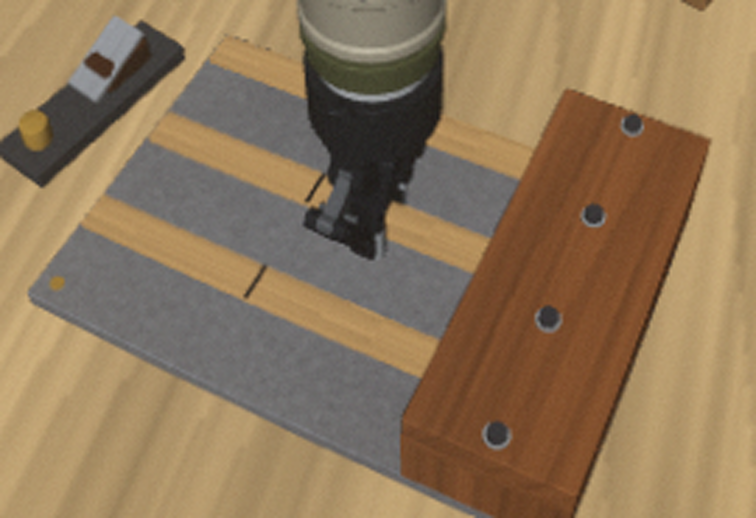

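The pads hold the blank (gap 23 mm). I'll take its weight, level it (+1.3 mm, 0.8°) and start easing out.

```bash
python3 -m crank '[[0,0,-0.4,0,-0.2,0,0.1],[0,0,-0.3,0,-0.2,0,0.1],[0,0,-0.3,0,-0.2,0,0.1],[0,0,-0.3,0,-0.2,0,0.1],[-1,0,0,0,0,0,0.1],[-2,0,0,0,0,0,0.1],[-3,0,0,0,0,0,0.1],[-3,0,0,0,0,0,0.1]]'
python3 - <<'E'
from h import *
s=get_state(); print(np.round(s['tcp_pos'],5),s['wrist_force'],s['ft_torque'],s['finger_gap'])
E
```

```text
clock: 27.75
tcp_pos: [0.503, 0.1985, 0.2203]
orientation: [0.007, 0.075, 0.997, -0.001]
wrist_force: [0.7, 0.7, -0.8]
finger_gap: 0.023
[0.50296 0.19847 0.22027] [ 0.69625155  0.65422038 -0.82975116] [0.02167792 0.05551742 0.03753595] 0.023032055832815798
```

No load builds up. I'll keep drawing it out level.

```bash
python3 -m crank '[[-5,0,0.1,0,0,0,0.1],[-6,0,0.1,0,0,0,0.1],[-7,0,0.1,0,0,0,0.1],[-7,0,0.1,0,0,0,0.1],[-7,0,0.1,0,0,0,0.1],[-7,0,0.1,0,0,0,0.1],[-6,0,0.1,0,0,0,0.1],[-5,0,0.1,0,0,0,0.1]]'
python3 - <<'E'
from h import *
snap('wrist','wrist8'); s=get_state(); print(np.round(s['tcp_pos'],5),s['wrist_force'],s['ft_torque'],s['finger_gap'])
E
```

```text
clock: 28.75
tcp_pos: [0.5525, 0.1909, 0.2201]
orientation: [0.007, 0.075, 0.997, -0.001]
wrist_force: [0.1, -0.2, -0.9]
finger_gap: 0.0233
[0.55304 0.19083 0.22022] [ 0.54759309  0.08756616 -0.45916899] [0.01787615 0.05831951 0.02115687] 0.02325390491353555
```

View pics/wrist8.png

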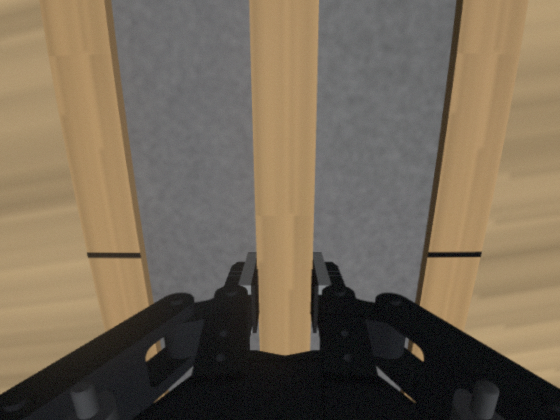

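The blank slides cleanly; the grain step stays at row 214, so it isn't slipping in the pads. Another 52 mm.

```bash
python3 -m crank '[[-5,0,0.1,0,0,0,0.1],[-7,0,0.1,0,0,0,0.1],[-7,0,0.1,0,0,0,0.1],[-7,0,0.1,0,0,0,0.1],[-7,0,0.1,0,0,0,0.1],[-7,0,0.1,0,0,0,0.1],[-7,0,0.1,0,0,0,0.1],[-5,0,0.1,0,0,0,0.1]]'
python3 - <<'E'
from h import *
snap('wrist','wrist9');snap('side','side9'); s=get_state(); print(np.round(s['tcp_pos'],5),s['wrist_force'],s['ft_torque'],s['finger_gap'])
E
```

```text
clock: 29.8
tcp_pos: [0.604, 0.1831, 0.2201]
orientation: [0.007, 0.076, 0.997, -0.001]
wrist_force: [0.4, -0.1, 0.6]
finger_gap: 0.0231
[0.60406 0.183   0.22007] [-0.01165576  0.49030656 -0.19597208] [-0.02458194  0.02713217 -0.04615982] 0.0231926985059737
```

View pics/side9.png

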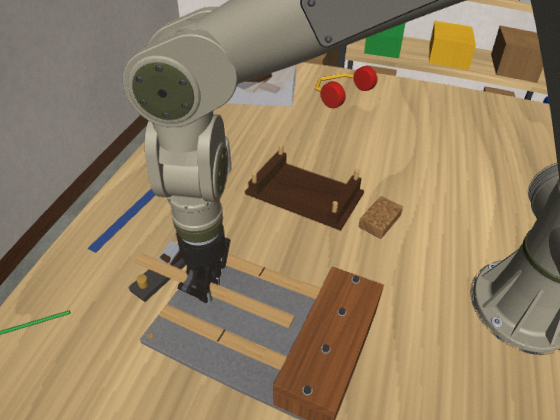

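View pics/wrist9.png

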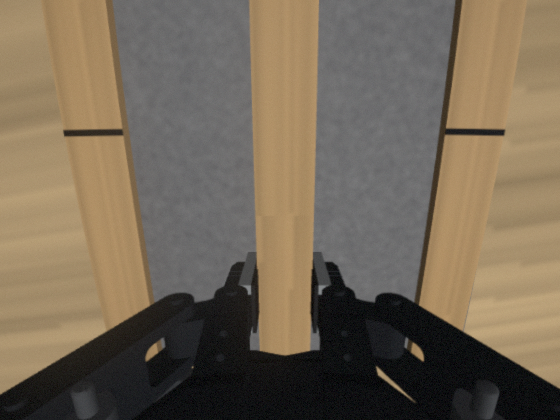

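The blank is out: its tail end is at (293,321) in the side view, clear of the block. Next: lift and carry.

```bash
cat >> h.py <<'E'
def plan2(n,grip,dyaw,gz=.155):
    p,r=pose(); rt=R.from_euler('z',dyaw,degrees=True)*r
    pos=np.array(grip)-rt.apply([0,0,gz]); dr=(r.inv()*rt).as_rotvec(degrees=True); q=p.copy(); rr=r
    for i in range(1,n+1):
        t=p+(pos-p)*i/n; d=np.round(rr.inv().apply(t-q)*1000,1); a=np.round(dr/n,2)
        print([float(v) for v in d]+[float(v) for v in a]); q=q+rr.apply(d)/1000; rr=rr*R.from_rotvec(a,degrees=True)
    print('end',np.round(q,4),rr.as_euler('xyz',degrees=True).round(2))
E
python3 -m crank '[[0,0,-8,0,0,0,0.1],[0,0,-14,0,0,0,0.1],[0,0,-16,0,0,0,0.1],[0,0,-14,0,0,0,0.1],[0,0,-10,0,0,0,0.1],[0,0,-5,0,0,0,0.1],[0,0,-1,0,0,0,0.1],[0,0,0,0,0,0,0.1]]'
python3 - <<'E'
from h import *
p,r=pose(); g=p+r.apply([0,0,.155]); print(p,g,r.as_euler('xyz',degrees=True))
plan2(14,[*RP,.155],-3.7+0.0)
E
```

```text
clock: 30.9
tcp_pos: [0.6024, 0.1833, 0.2876]
orientation: [0.007, 0.075, 0.997, -0.001]
wrist_force: [0.0, 0.2, -1.1]
finger_gap: 0.0231
[0.6024008  0.18329108 0.2875987 ] [0.60440567 0.18292541 0.1326121 ] [-179.97785771    0.75302307  171.34758594]
[1.9, -27.6, -1.6, 0.0, 0.0, 0.26]
[1.8, -27.5, -1.6, 0.0, 0.0, 0.26]
[1.7, -27.6, -1.6, 0.0, 0.0, 0.26]
[1.6, -27.6, -1.7, 0.0, 0.0, 0.26]
[1.4, -27.5, -1.6, 0.0, 0.0, 0.26]
[1.3, -27.6, -1.6, 0.0, 0.0, 0.26]
[1.2, -27.6, -1.6, 0.0, 0.0, 0.26]
[1.1, -27.6, -1.6, 0.0, 0.0, 0.26]
[0.9, -27.6, -1.6, 0.0, 0.0, 0.26]
[0.8, -27.6, -1.6, 0.0, 0.0, 0.26]
[0.7, -27.6, -1.7, 0.0, 0.0, 0.26]
[0.5, -27.6, -1.6, 0.0, 0.0, 0.26]
[0.5, -27.7, -1.6, 0.0, 0.0, 0.26]
[0.3, -27.6, -1.6, 0.0, 0.0, 0.26]
end [ 0.5173 -0.1939  0.31  ] [179.97   0.75 167.71]
```

```bash
python3 -m crank '[[1,-12,0,0,0,0.26,0.1],[1.5,-24,0,0,0,0.26,0.1],[1.5,-30,0,0,0,0.26,0.1],[1.5,-30,0,0,0,0.26,0.1],[1.5,-30,0,0,0,0.26,0.1],[1.5,-30,0,0,0,0.26,0.1],[1.5,-30,0,0,0,0.26,0.1],[1.5,-30,0,0,0,0.26,0.1]]'
python3 -m crank '[[1.5,-30,0,0,0,0.26,0.1],[1,-30,0,0,0,0.26,0.1],[1,-30,0,0,0,0.26,0.1],[1,-30,0,0,0,0.26,0.1],[0.5,-24,0,0,0,0.26,0.1],[0.5,-16,0,0,0,0.26,0.1],[0,-8,0,0,0,0,0.1],[0,-2,0,0,0,0,0.1]]'
python3 - <<'E'
from h import *
for n in('wrist','side','top'): snap(n,n+'10')
s=get_state();p,r=pose(); g=p+r.apply([0,0,.155]); print(p,g,r.as_euler('xyz',degrees=True),s['finger_gap'])
plan2(1,[*RP,.13],0)
P=[[*rw(x,y),.07] for x in(.105,-.105) for y in(.066,-.066)]
print(proj('wrist',P).round(1).tolist())
crop('side10',195,80,420,250,3.4,'s10')
E
```

```text
clock: 31.9
tcp_pos: [0.5538, -0.03, 0.2879]
orientation: [0.007, 0.094, 0.996, -0.001]
wrist_force: [-0.5, -0.0, -0.2]
finger_gap: 0.0229
clock: 32.9
tcp_pos: [0.5158, -0.1936, 0.2877]
orientation: [0.007, 0.107, 0.994, -0.0]
wrist_force: [0.7, -0.1, -0.2]
finger_gap: 0.023
[ 0.51615211 -0.19279242  0.28770038] [ 0.51827911 -0.19308914  0.13271526] [179.94035243   0.7916413  167.74947087] 0.02316990146269148
[-1.2, -1.1, 2.7, 0.0, 0.0, 0.0]
end [ 0.5171 -0.1941  0.285 ] [179.94   0.79 167.75]
[[369.0, 367.3], [196.5, 367.7], [398.3, 65.1], [165.4, 65.4]]
```

View pics/wrist10.png

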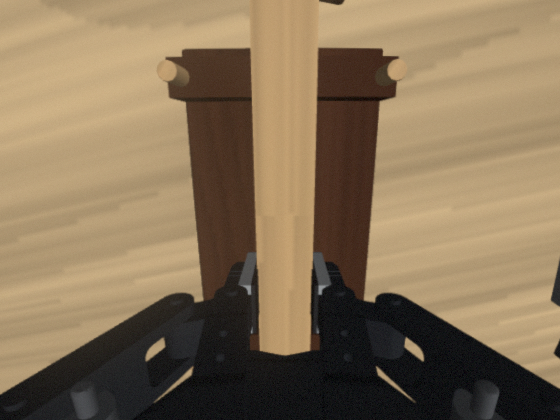

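View pics/s10.png

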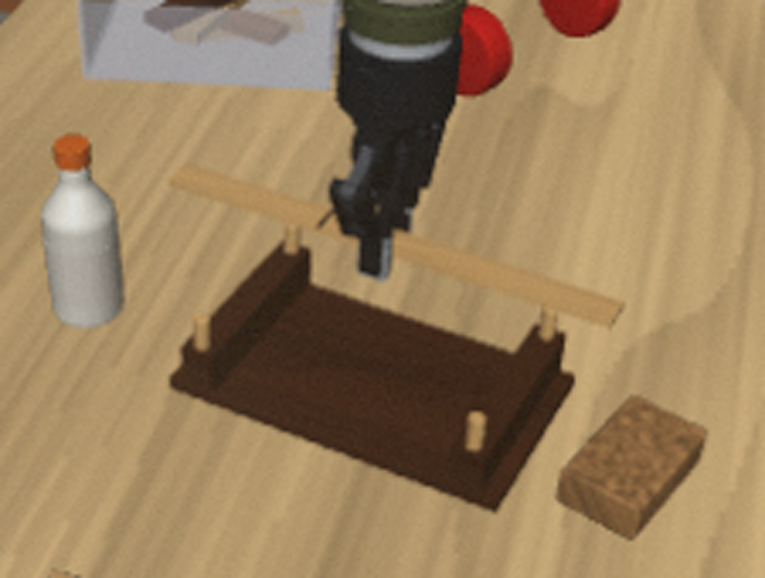

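View pics/top10.png

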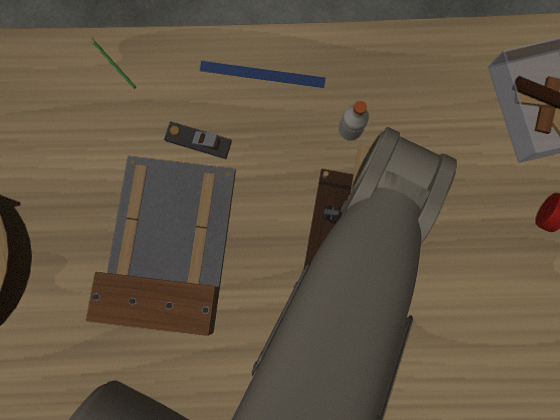

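The blank is centred over the rack (dowels at (167,70) and (396,70); blank axis at 284.5 px). Lowering.

```bash
python3 -m crank '[[-1,-0.5,8,0,0,0,0.1],[-1,-0.5,14,0,0,0,0.1],[-1,0,16,0,0,0,0.1],[0,0,16,0,0,0,0.1],[0,0,12,0,0,0,0.1],[0,0,8,0,0,0,0.1],[0,0,5,0,0,0,0.1],[0,0,2,0,0,0,0.1]]'
python3 - <<'E'
from h import *
s=get_state();print(s['tcp_pos'],s['wrist_force'])
E
```

```text
clock: 34.05
tcp_pos: [0.52, -0.1951, 0.2067]
orientation: [0.007, 0.107, 0.994, -0.0]
wrist_force: [-0.1, -0.5, 0.1]
finger_gap: 0.0235
[ 0.52001398 -0.19512528  0.20670919] [-0.14871616 -0.49191317  0.11899833]
```

```bash
python3 -m crank '[[0,0,1.5,0,0,0,0.1],[0,0,1,0,0,0,0.1],[0,0,1,0,0,0,0.1],[0,0,0.5,0,0,0,0.1],[0,0,0.5,0,0,0,0.1],[0,0,0.5,0,0,0,0.1],[0,0,0,0,0,0,0.1],[0,0,0,0,0,0,0.1]]'
python3 - <<'E'
from h import *
s=get_state();print(s['tcp_pos'],s['wrist_force']); snap('side','side11'); crop('side11',195,80,420,250,3.4,'s11')
E
```

```text
clock: 35.05
tcp_pos: [0.52, -0.1951, 0.2018]
orientation: [0.007, 0.107, 0.994, -0.0]
wrist_force: [-0.0, -0.7, -1.0]
finger_gap: 0.0229
[ 0.52002645 -0.19507956  0.20178735] [-0.02794986 -0.69793545 -1.00356056]
```

View pics/s11.png

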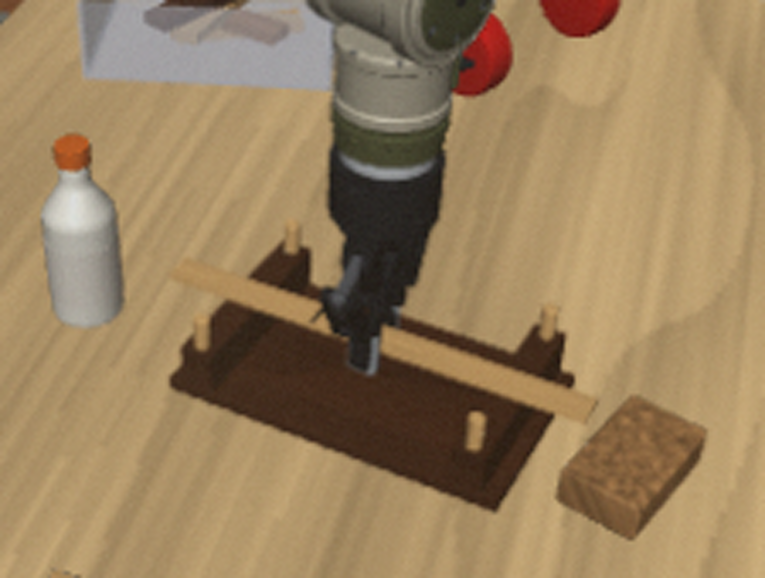

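The blank sits between the dowels, a millimetre or two above the bearers. Ease on to contact.

```bash
python3 -m crank '[[0,0,0.5,0,0,0,0.1],[0,0,0.5,0,0,0,0.1],[0,0,0.5,0,0,0,0.1],[0,0,0.3,0,0,0,0.1],[0,0,0,0,0,0,0.1],[0,0,0,0,0,0,0.1],[0,0,0,0,0,0,0.1],[0,0,0,0,0,0,0.1]]'
python3 - <<'E'
from h import *
s=get_state();print(s['tcp_pos'],s['wrist_force'],s['ft_torque'])
E
```

```text
clock: 36.1
tcp_pos: [0.52, -0.1951, 0.2002]
orientation: [0.007, 0.107, 0.994, -0.0]
wrist_force: [-1.4, 0.7, 4.7]
finger_gap: 0.0234
[ 0.52002498 -0.19506997  0.20016923] [-1.38276555  0.68084347  4.67421918] [0.13601039 0.31353338 0.05023583]
```

Contact at 4.7 N. Release.

```bash
python3 -m crank '[[0,0,-0.3,0,0,0,0.3],[0,0,0,0,0,0,0.35],[0,0,0,0,0,0,0.45],[0,0,0,0,0,0,0.55],[0,0,0,0,0,0,0.6],[0,0,0,0,0,0,0.6],[0,0,-2,0,0,0,0.6],[0,0,-5,0,0,0,0.6]]'
python3 -m crank '[[0,0,-10,0,0,0,0.6],[0,0,-16,0,0,0,0.6],[0,0,-20,0,0,0,0.6],[0,0,-25,0,0,0,0.6],[0,0,-25,0,0,0,0.6],[0,0,-20,0,0,0,0.6],[0,0,-10,0,0,0,0.6],[0,0,0,0,0,0,0.6]]'
python3 - <<'E'
from h import *
for n in('wrist','side','top'): snap(n,n+'12')
crop('side12',130,80,420,420,2.0,'s12'); s=get_state();print(s['tcp_pos'],s['wrist_force'],s['finger_gap'])
E
```

```text
clock: 37.1
tcp_pos: [0.5198, -0.195, 0.2073]
orientation: [0.007, 0.107, 0.994, -0.0]
wrist_force: [0.1, -0.5, 0.7]
finger_gap: 0.0508
clock: 38.1
tcp_pos: [0.5184, -0.1949, 0.3344]
orientation: [0.008, 0.107, 0.994, -0.001]
wrist_force: [0.3, 0.5, 0.1]
finger_gap: 0.0511
[ 0.51788692 -0.19463835  0.33246877] [-0.20212181 -0.22008044 -0.41060046] 0.051122852476793684
```

View pics/wrist12.png

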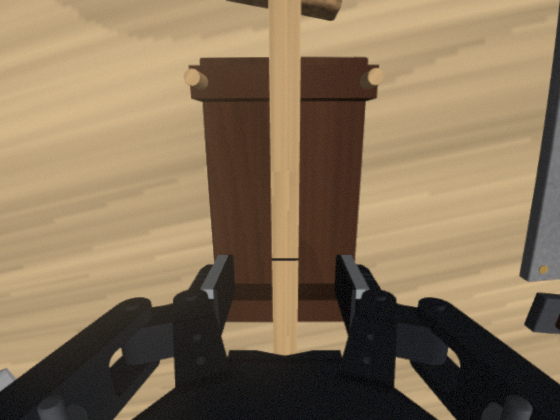

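View pics/s12.png

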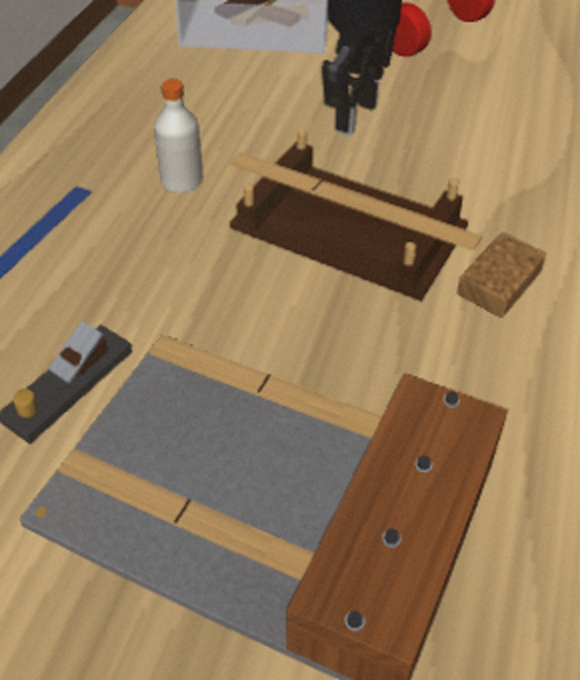

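The blank lies across both bearers between the dowels. In the side view the other two look unmoved in the jig, and the plane, bottle and sander look where they were. One numeric comparison, then hand in.

```bash
python3 - <<'E'
from h import *
a,b=[cv2.cvtColor(cv2.imread(f'pics/side{i}.png'),cv2.COLOR_BGR2GRAY) for i in(0,12)]
for n,(x0,y0,x1,y1) in dict(left=(155,300,295,370),right=(205,245,325,295),plane=(125,240,200,300),glue=(203,117,235,178),sander=(370,195,404,238)).items():
    t=a[y0+3:y1-3,x0+3:x1-3]; r=cv2.matchTemplate(b[y0:y1,x0:x1],t,cv2.TM_CCOEFF_NORMED); d=cv2.absdiff(a,b)[y0:y1,x0:x1]; print(n,cv2.minMaxLoc(r)[1],cv2.minMaxLoc(r)[3],(d>25).sum())
hand_in()
E
```

```text
left 0.8402659296989441 (3, 3) 808
right 0.9443214535713196 (3, 3) 253
plane 0.9849286079406738 (3, 3) 172
glue 0.9972124695777893 (3, 3) 0
sander 0.9964034557342529 (3, 3) 0
the job is handed in; nothing more can be done
```

I tested all three blanks, moved the stiffest one (the middle) to the rack, and handed the job in at about 38 s.

| Blank | Force held for over 1 s | Stiffness (force per mm of fingertip travel) |
|---|---|---|
| Left | about 11.3 N | about 3.5 N/mm |
| Middle | about 12.6 N | about 6.4 N/mm |
| Right | about 12 N | about 2.3 N/mm |

- **Force limit:** the highest reading was 13.1 N, but readings come only at the end of each call and scatter by about ±1 N.
- **Drawing out:** I took the middle blank's weight, levelled it and drew it out about 112 mm. I felt no load build-up, and it did not slip in the pads.
- **Setting down:** I lowered it onto the rack until it touched (4.7 N), then released it and backed off about 13 cm.

**Last checks:** the pictures show the blank across both bearers between the dowels. The left and right blanks are still in the jig. A comparison with the first side picture found no shift in either blank, the plane, the bottle or the sander. That match was weaker around the two blanks and the plane, most likely because those areas include the removed middle blank. No check failed.

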